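Start a calorimeter test from the control console

TASK

Start the test at the calorimeter's control console with your fingertips: first tip the rocker switch fully over by pressing down its raised end (the one nearer the display), then push the square key fully in (it stays in), and then press the round key all the way down, hold it there for a good second and let it come back up. Do not press the long bar-shaped key, press nothing out of this order, and leave the things standing beside the console where they are. Finish with the hand clear of everything.

Things in the scene. Friction and masses are not known exactly. Their poses are not given: they have to be found in the camera images.
- console: Console fixed to the bench, 270 (x) x 250 (y) mm, black deck 60 mm up; origin: centre of its underside; x points to its far edge, where a black ridge (x beyond +85 mm) rises to 84 mm. Four white plastic controls, each on a black plate 92 mm square, 6 mm thick, square to the console, at x = -85 or +25, y = -58 or +58 mm in its frame; which is where varies.
- rocker (a joint): Rocker, a shallow V-shaped paddle 60 mm long (console x), 34 mm wide, pivot axis along console y, 80 mm above the bench. In rad: starts at -0.2 to -0.16 (off: far end, console +x, raised); +0.2 is fully on (far end down). Friction only: about 3 N at 21 mm from the pivot moves it, and it stays where left.
- rocker_far (a point): Place to press: on the top of the rocker's far (console +x) half, 21 mm from the pivot, mid-width; moves with it. About 91 mm above the bench when off, 82 mm when fully on. The frame round the rocker is at most 74 mm high, below the pressed paddle.
- rocker_near (a point): The same point on the rocker's near (console -x) half; about 82 mm high when off, 91 mm when on. Do not press it.
- key_square (a joint): Square latching key, cap 32 x 32 mm, in a square collar 44 mm wide. Value in m: 0 to 0.001 at the start (up), 0.007 fully in. Friction only, about 3 N; it stays where it is pushed to. The cap's top face is 90 mm above the bench when up; it moves straight down 7 mm and its top stays 5 mm above its collar.
- square_top (a point): Centre of the square key's top face (moves with it).
- key_round (a joint): Round key, cap 34 mm across, in a round collar 46 mm across. Value in m: 0 up, 0.007 fully down. Sprung: 1.5 N starts it, 5 N holds it fully down; it springs back when released. The cap's top face is 90 mm above the bench when up; it moves straight down 7 mm and its top stays 5 mm above its collar.
- round_top (a point): Centre of the round key's top face (moves with it).
- key_bar (a joint): Long narrow bar key, cap 50 mm (console's y) by 15 mm, in a collar 62 x 26 mm; not to be pressed. Value in m: 0 up, 0.007 down. Sprung like the round key. The cap's top face is 90 mm above the bench when up; it moves straight down 7 mm and its top stays 5 mm above its collar.
- bar_top (a point): Centre of the bar key's top face.
- vessel: Loose upright steel oxygen vessel, 78 mm across its head and 165 mm high, 0.9 kg, standing on the bench beside the console's left (+y) side; origin at the centre of its underside. Not to be moved.
- jar: Loose amber glass sample jar, 52 mm across, 75 mm high, on the bench beside the console's right (-y) side; origin at the centre of its underside. Not to be moved.
- crucible: Loose small open steel crucible, 44 mm across, 30 mm high, on the bench beside the console's right (-y) side; origin at the centre of its underside. Not to be moved.

How it is judged (in metres and radians):
On the way, in this order (a step that is already met when the one before it is completed fails the run):
1. the rocker is tipped over to on (value of joint rocker above 0.12 rad), for 0.1 s.
2. the square key is pushed in (value of joint rocker above 0.12 rad and value of joint key_square above 0.005 m), for 0.1 s.
3. the round key is held down, the square key in and the rocker on (all of step 2 and value of joint key_round above 0.005 m), for 0.6 s.
At the end, for the whole second after the job is handed in: Rocker on (above 0.12 rad), square key in by more than 5 mm, round key back up after being held more than 5 mm down for at least 0.6 s, bar key up, the vessel, jar and crucible upright, at rest and within 15 mm of where they stood (all of step 2 and value of joint each of key_round, key_bar below 0.0015 m and distance of each of vessel, jar, crucible from where it was at the start of the episode below 0.015 m and angle between each of vessel, jar, crucible's own z axis and vertical below 0.15 rad and linear speed of each of vessel, jar, crucible below 0.02 m/s); the robot touches nothing.
It fails at once if the square key is pushed in while the rocker is not on (value of joint key_square above 0.003 m and value of joint rocker below 0.08 rad).
It fails at once if the round key is pressed before the rocker is on and the square key is in (value of joint key_round above 0.003 m and (value of joint rocker below 0.08 rad or value of joint key_square below 0.0045 m)).
It fails at once if the bar key is pressed (value of joint key_bar above 0.003 m).
It fails at once if the vessel, jar or crucible is pushed away, tipped or lifted (distance of any of vessel, jar, crucible from where it was at the start of the episode above 0.015 m or angle between any of vessel, jar, crucible's own z axis and vertical above 0.3 rad).
It also fails if it takes over 48 s, if anything falls off the work surface, if the arm or the gripper's body presses on something with over 40 N, if the wrist force passes 120 N, or if a joint passes its speed limit or range.

ROBOT

A 7-joint arm with a two-finger parallel gripper is mounted at the origin on the work surface. World frame = base frame: x ahead of the robot, y to its left, z up, the work surface at z = 0. Lengths are in mm, angles in rad, forces in N, time in s.
With the tool pointing down it reaches from about 400 to 850 mm from the base axis. Payload 10.4 kg.
Tool frame: the origin (TCP) lies midway between the tips of the shut fingers; the grasp point (between the pads) lies grasp_offset behind it (grasp_offset is the distance from the TCP to the grasp point, in mm); z points along the fingers, y is the line along which they close (so a half turn about z gives the same grasp; the last joint's range is limited). The gripper opens to 87 mm and grips with 3 to 60 N. Pads are 19 mm wide; open, the fingers measure 117 mm over their backs; the gripper's body (75 mm by 190 mm) begins 51 mm behind the grasp point.
Start: joints at [1.325, 0.332, -0.065, 1.46, 0.022, 1.35, -0.088], TCP at [138.121, -609.569, 222.576] pointing down, gripper open.
Joint ranges: [-2.6, 2.6], [-0.5, 2.12], [-1.47, 1.34], [0.16, 2.42], [-1.27, 4.41], [0.06, 2.06], [-2.6, 2.6]. Speed limits (rad/s): [2.22, 2.22, 2.79, 2.79, 3.14, 3.14, 3.14].

INTERFACE

Orientations are given as a rotation vector (axis times angle).
In Python, from bench import get_obs, get_image, sign_off, recognise, grasp_offset gives the robot as it stands. The module is installed in compiled form; this text tells all that it offers.
- The arm moves only by the tool send_rows, never from a script. Its argument "moves" is one flat list of numbers, 6 for each row, row after row: the shift along the tool's x, y, z normalised to -1 to 1, where 1 is 0.5 m, then the turn, a rotation vector about the tool's x, y, z normalised to -1 to 1, where 1 is pi/2 rad. A call has 1 to 10 rows; each row is the pose to reach, as a shift and turn from the pose commanded when the call began, along the tool's axes at that moment; what a row does not reach only later rows make up. A row lasts 1/12 s, in which the tool goes at most 41.7 mm and 7.16 degrees, less where a joint would pass 70% of its speed; a pose out of reach is approached as far as the arm can. A call with a number of a shift or a turn outside -1 to 1 is refused whole. A call with a gripper value outside its range is refused whole. "jaw" is the closure, from 0 (fully open) to 1 (shut), set as the call begins (left out, the last holds). The fingers move at their own pace and stop on an object; "newtons" is the grip in N (left out, the last holds). Time passes only in rows, so rows that repeat a pose let the fingers close. It gives the time, the measured TCP pose, the force, the opening and the grip force at its end, in the units of the state.
- get_obs(): the state, without advancing time (a new reading comes with each control period).
- get_image(name): name is "scene" or "side" or "wrist"; returns a dict with "color" (400x640x3 uint8, red, green, blue), "z_map" (400x640 float32, mm along the optical axis (not along the pixel's ray), 0 where there is no reading), "vertical_fov" (degrees; the focal length in pixels is half the picture's height over the tangent of half this angle, whatever the lens; pixels are square), "cx", "cy" (the principal point, pixels), "dist" ([k1, k2, p1, p2, k3] as OpenCV has them; the pictures are not rectified), "rvec" (rotation vector, rad) and "tvec" (3), from world to camera coordinates, as OpenCV has them; the wrist camera has in their place "hand_eye" (4x4, takes a point from camera to tool coordinates, whose origin is the TCP and whose axes are the flange's). Camera axes: x right, y down, z forward; pixel columns grow to the right and rows downward; lengths in mm; the calibration is good to about 2 mm. A picture is of the moment at which its call begins: read the wrist's pose just before it.
- sign_off(): hands the job in; it is judged then, once.
Trained networks look in a picture, given as the dict that the camera call returned (one of the last four; its "shot" number tells which), for a name from the list of things; names that differ only in an ending like _2 or _b are one class to them, and where a whole thing is asked for, a point or a joint stands for the part that bears it (a point fixed in the world has none). Each returns a list of dicts, best first, with "conf" (0 to 1); they miss things now and then, are a little off and sometimes report something else, mostly with a low value. They report only what shows in the picture. A call takes as long as a camera call.
- recognise(picture, label): "point" ([x, y, z] in mm, in the coordinates of the camera as it stood for that picture, good to about 4 mm: the middle of the surface that is visible of it).
The state is a dict: "time": time; "qpos": joint angles; "qvel": joint speeds; "joint_efforts": joint torques, N m; "tcp_pos": TCP position; "tcp_rot": TCP orientation; "ft_force": force on the tool from outside, world axes, zero at the start; "torque": the same for the moment, N m; "finger_gap": opening from 0.0 (shut) to 1.0 (fully open); "gripper_force": force on a finger pad.
Only numpy, scipy, OpenCV 4.12 (cv2) and the standard library are available. Lean on these libraries where they do the work, as an engineer would, in place of code of your own. Each camera call takes 0.05 s, during which the arm holds its last target. There are 200 camera calls.

## Working session

There is one attempt and no reset: what is moved stays moved. The work goes in short steps, Python scripts to look and compute and a tool call to move; the robot and the scene stay as the last step left them, time stands still between calls to the robot, and variables do not carry over. Pictures are saved under pics/ and viewed, at most 10 in all, crops included, and the job is handed in when it is done.

Besides the shell and the picture viewer there is one more tool, called by a JSON object that holds its "api" and its "payload". send_rows: Moves the arm, as the interface text tells. Its arguments: {"type":"object","properties":{"moves":{"type":"array","items":{"type":"number"}},"jaw":{"type":"number"},"newtons":{"type":"number"}},"required":["moves"]}

```bash
mkdir -p pics
cat > h.py <<'E'
import numpy as np, cv2
from bench import *
def cam(im):
    h=im["color"].shape[0]; f=h/2/np.tan(np.radians(im["vertical_fov"])/2)
    return np.array([[f,0,im["cx"]],[0,f,im["cy"]],[0,0,1]])
def c2w(im,p,obs=None):
    p=np.atleast_2d(p).astype(float)
    if "rvec" in im:
        R=cv2.Rodrigues(np.array(im["rvec"],float))[0]
        return (p-np.ravel(im["tvec"]))@R
    H=np.array(im["hand_eye"]); R=cv2.Rodrigues(np.array(obs["tcp_rot"],float))[0]
    return (p@H[:3,:3].T+H[:3,3])@R.T+np.array(obs["tcp_pos"])
def cloud(im,obs=None):
    z=im["z_map"]; v,u=np.nonzero(z>0); 
    n=cv2.undistortPoints(np.stack([u,v],1).astype(np.float64)[:,None],cam(im),np.array(im["dist"],float))[:,0]
    zz=z[v,u][:,None]
    return c2w(im,np.hstack([n*zz,zz]),obs),u,v
E
cat > look.py <<'E'
from h import *
np.set_printoptions(precision=1,suppress=True)
o=get_obs(); print(o["time"],o["tcp_pos"],o["tcp_rot"],o["finger_gap"],grasp_offset if not callable(grasp_offset) else grasp_offset())
for c in ["scene","side"]:
    im=get_image(c); cv2.imwrite(f"pics/{c}0.png",im["color"][...,::-1])
    for l in ["console","rocker","rocker_far","key_square","key_round","key_bar","vessel","jar","crucible"]:
        for d in recognise(im,l)[:2]: print(c,l,round(d["conf"],2),c2w(im,d["point"])[0])
E
python3 look.py
```

```text
0.0 [ 138.  -609.2  221.8] [-3.1 -0.3  0. ] 1.002187887164534 18.700000000000003
scene console 0.92 [663.  -62.9  58.7]
scene console 0.61 [491.4 -72.7  88.3]
scene rocker 0.84 [482.5  42.1  83.6]
scene rocker 0.32 [595.2  41.1  91.9]
scene rocker_far 0.51 [481.1  42.1  85.2]
scene key_square 0.71 [481.1  39.8  87. ]
scene key_square 0.67 [590.8  42.7  90.4]
scene key_round 0.73 [492.6 -72.2  92.2]
scene key_bar 0.81 [594.6 -69.6  90.6]
scene vessel 0.78 [659.9 156.5 124.7]
scene crucible 0.68 [ 618.9 -202.2   22.6]
side console 0.69 [555.9  38.7  57.8]
side rocker 0.56 [ 467.6 -183.2   53.9]
side rocker 0.55 [482.1  53.2  85.7]
side rocker_far 0.64 [482.5  54.5  87.9]
side rocker_far 0.27 [480.9 -59.4  92. ]
side key_square 0.58 [584.1  56.7  85.8]
side key_round 0.58 [478.7 -58.8  87.4]
side key_bar 0.5 [590.  -59.7  91.3]
side vessel 0.6 [625.5 188.  110.5]
side jar 0.81 [ 467.9 -181.2   56.6]
side crucible 0.53 [ 620.6 -206.4   18.3]
```

View pics/scene0.png

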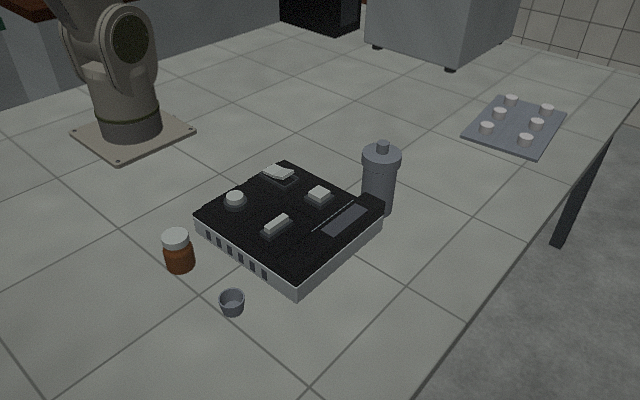

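View pics/side0.png

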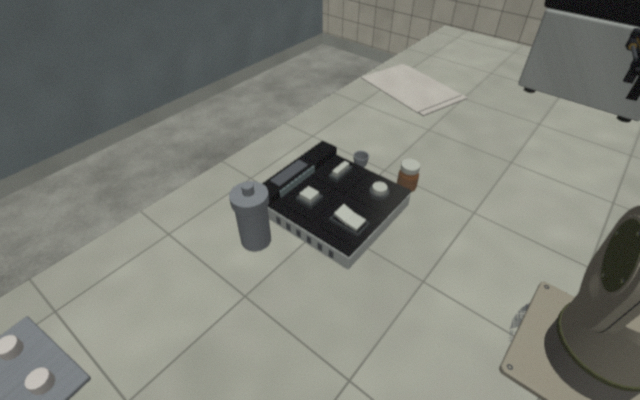

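```bash
cat > m.py <<'E'
from h import *
np.set_printoptions(precision=1,suppress=True)
for c in ["scene","side"]:
    im=get_image(c); P,u,v=cloud(im); g=im["color"][v,u].astype(int)
    print(c,im["dist"],np.linalg.norm(im["tvec"]),im["vertical_fov"])
    box=(P[:,0]>400)&(P[:,0]<720)&(abs(P[:,1])<160)
    print(' bench z',np.median(P[(P[:,2]<15)&(P[:,2]>-15),2]),'deck z',np.median(P[box&(P[:,2]>50)&(P[:,2]<63),2]))
    m=box&(P[:,2]>76)&(P[:,2]<100)&(g.min(1)>130)
    mask=np.zeros(im["z_map"].shape,np.uint8); mask[v[m],u[m]]=1
    n,lab,st,ce=cv2.connectedComponentsWithStats(mask)
    for i in range(1,n):
        if st[i,4]<80: continue
        Q=P[m][lab[v[m],u[m]]==i]; r=cv2.minAreaRect(Q[:,:2].astype(np.float32))
        print(' ',ce[i],st[i,4],'mean',Q.mean(0),'rect',np.round(r[0],1),np.round(r[1],1),round(r[2],1),'z',np.percentile(Q[:,2],[5,50,95]))
E
python3 m.py
```

```text
scene [0. 0. 0. 0. 0.] 1333.1932334085038 45.81470138740779
 bench z 0.35516624469132285 deck z 59.98541934285173
  [276.6 170.2] 206 mean [478.9  47.9  85.7] rect [480.8  47.5] [58.9 35. ] 1.9 z [81.8 84.4 92.5]
  [318.8 191.3] 150 mean [592.6  48.3  89.9] rect [592.3  49. ] [31.5 29.1] 88.7 z [88.3 89.9 91.5]
  [234.2 195. ] 138 mean [483.1 -67.7  90.2] rect [482.1 -67.6] [30.3 30.6] 70.0 z [88.6 90.3 91.8]
  [275.5 220.8] 135 mean [592.9 -67.6  90.1] rect [593.2 -67. ] [14.8 47.7] 2.3 z [88.6 90.2 91.5]
side [-0.  0.  0.  0.  0.] 867.5762649797067 54.51185141829126
 bench z 0.0403774319742946 deck z 59.14758494468677
  [379.7 186.5] 107 mean [482.1 -65.2  88.9] rect [482.4 -66. ] [29.5 29.7] 76.4 z [87.4 88.9 90.3]
  [308.8 192.6] 130 mean [591.8  51.3  88.5] rect [591.7  51.1] [31.6 31.9] 3.6 z [86.9 88.5 90. ]
  [349.5 216.8] 352 mean [481.   50.8  84.7] rect [480.9  50.7] [58.4 35.5] 0.0 z [80.8 83.5 90.9]
```

```bash
cat > plan.py <<'E'
import sys
from h import *
from scipy.spatial.transform import Rotation as R
# target: x y z yaw(deg of tool x in world), tool z down
x,y,z,yaw=map(float,sys.argv[1:5]); o=get_obs()
A=R.from_rotvec(o["tcp_rot"]); p=np.array(o["tcp_pos"])
c,s=np.cos(np.radians(yaw)),np.sin(np.radians(yaw))
T=R.from_matrix(np.array([[c,s,0],[s,-c,0],[0,0,-1]]))
d=A.inv().apply(np.array([x,y,z])-p); w=(A.inv()*T).as_rotvec()
print("t",round(o["time"],2),"pos",np.round(p,1),"q",np.round(o["qpos"],2),"F",np.round(o["ft_force"],1))
print("d mm",np.round(d,1),"rows>=",np.linalg.norm(d)/41.7,np.linalg.norm(w)/.125)
print(np.round(np.r_[d/500,w/(np.pi/2)],4).tolist())
E
python3 plan.py 430 -350 230 55; python3 -c "
import numpy as np"
```

```text
t 1.1 pos [ 138.1 -609.6  222.6] q [ 1.33  0.33 -0.06  1.46  0.02  1.35 -0.09] F [ 0.4 -0.6 -0.1]
d mm [ 342.  -188.6   -7.4] rows>= 9.36840023335135 5.896528223283929
[0.684, -0.3773, -0.0148, 0.0001, 0.0, -0.4692]
```

{"api": "send_rows", "payload": {"moves": [0.07,-0.04,-0.0015,0,0,-0.047,0.14,-0.08,-0.003,0,0,-0.094,0.21,-0.12,-0.0045,0,0,-0.141,0.28,-0.155,-0.006,0,0,-0.188,0.35,-0.19,-0.0075,0,0,-0.235,0.42,-0.23,-0.009,0,0,-0.282,0.49,-0.27,-0.01,0,0,-0.329,0.56,-0.31,-0.012,0,0,-0.376,0.63,-0.35,-0.0135,0,0,-0.423,0.684,-0.377,-0.015,0,0,-0.469], "jaw": 1, "newtons": 20}}

```text
time: 1.93
tcp_pos: [432.4, -347.0, 230.5]
tcp_rot: [2.782, 1.459, 0.002]
ft_force: [0.4, 0.5, -0.5]
finger_gap: 0.323
gripper_force: 0.0
```

```bash
python3 plan.py 490 0 230 90
```

```text
t 1.93 pos [ 432.4 -347.   230.5] q [ 0.94  0.2  -0.4   1.62  0.08  1.34 -0.07] F [ 0.4  0.5 -0.5]
d mm [ 318.1 -150.     0.6] rows>= 8.434716076520205 4.839786487178763
[0.6363, -0.3, 0.0013, 0.0007, -0.0003, -0.3851]
```

{"api": "send_rows", "payload": {"moves": [0.07,-0.033,0,0,0,-0.043,0.14,-0.067,0,0,0,-0.086,0.21,-0.1,0,0,0,-0.129,0.28,-0.133,0,0,0,-0.172,0.35,-0.167,0,0,0,-0.215,0.42,-0.2,0,0,0,-0.258,0.49,-0.233,0,0,0,-0.3,0.56,-0.267,0.001,0,0,-0.344,0.636,-0.3,0.001,0,0,-0.385,0.636,-0.3,0.001,0,0,-0.385]}}

```text
time: 2.77
tcp_pos: [490.3, 5.1, 230.3]
tcp_rot: [-2.213, -2.23, -0.005]
ft_force: [-0.1, 0.9, 0.3]
finger_gap: 0.009
gripper_force: 0.0
```

```bash
python3 plan.py 505 49 125 90
cat > w.py <<'E'
from h import *
np.set_printoptions(precision=1,suppress=True)
o=get_obs(); im=get_image("wrist"); cv2.imwrite("pics/wrist0.png",im["color"][...,::-1]); print(im["dist"])
P,u,v=cloud(im,o); g=im["color"][v,u].astype(int)
print('deck',np.median(P[(P[:,2]>50)&(P[:,2]<65),2]))
m=(P[:,0]>400)&(P[:,0]<720)&(abs(P[:,1])<160)&(P[:,2]>76)&(P[:,2]<100)&(g.min(1)>120)
mask=np.zeros(im["z_map"].shape,np.uint8); mask[v[m],u[m]]=1
n,lab,st,ce=cv2.connectedComponentsWithStats(mask)
for i in range(1,n):
    if st[i,4]<200: continue
    Q=P[m][lab[v[m],u[m]]==i]; r=cv2.minAreaRect(Q[:,:2].astype(np.float32))
    print(ce[i],st[i,4],'rect',np.round(r[0],1),np.round(r[1],1),round(r[2],1),'z',np.percentile(Q[:,2],[5,50,95]))
E
python3 w.py
```

```text
t 2.77 pos [490.3   5.1 230.3] q [ 0.61  0.08 -0.74  1.76  0.05  1.32 -0.13] F [-0.1  0.9  0.3]
d mm [ 43.5  14.8 105.4] rows>= 2.758506987861201 0.06501994189850929
[0.087, 0.0297, 0.2109, 0.0013, -0.0015, 0.0048]
[-0.  0.  0.  0.  0.]
deck 61.202188579770734
[475.6 162.1] 258 rect [651.4  21.9] [118.6   3.4] 89.8 z [81.3 82.4 83.6]
[313.7 139.6] 1969 rect [481.9  48.7] [58.  33.9] 0.9 z [83.1 85.6 93. ]
[423.8 140. ] 1055 rect [594.9  49.1] [33.  36.2] 89.8 z [86.8 90.8 92. ]
```

{"api": "send_rows", "payload": {"moves": [0.03,0.01,0.05,0,0,0,0.06,0.02,0.11,0,0,0,0.087,0.03,0.17,0,0,0,0.087,0.03,0.2,0,0,0,0.087,0.03,0.21,0,0,0,0.087,0.03,0.21,0,0,0]}}

```text
time: 3.32
tcp_pos: [504.3, 38.7, 123.5]
tcp_rot: [-2.229, -2.212, 0.003]
ft_force: [-0.1, 0.6, 0.9]
finger_gap: 0.007
gripper_force: 0.0
```

```bash
python3 plan.py 505 49 80.5 90
```

```text
t 3.32 pos [504.3  38.7 123.5] q [ 0.51  0.23 -0.75  1.86  0.18  1.12 -0.31] F [-0.1  0.6  0.9]
d mm [10.3  0.7 43. ] rows>= 1.0615368539482657 0.06466559551000575
[0.0206, 0.0014, 0.0861, -0.0014, 0.0001, -0.0049]
```

{"api": "send_rows", "payload": {"moves": [0,0,0,0,0,0,0,0,0,0,0,0,0,0,0,0,0,0,0,0,0,0,0,0]}}

```text
time: 3.65
tcp_pos: [505.6, 39.3, 125.5]
tcp_rot: [2.228, 2.212, 0.001]
ft_force: [1.3, -0.0, -0.0]
finger_gap: 0.003
gripper_force: 0.0
```

```bash
python3 plan.py 505 49 80.5 90
```

```text
t 3.65 pos [505.6  39.3 125.5] q [ 0.51  0.23 -0.75  1.86  0.18  1.12 -0.31] F [ 1.3 -0.  -0. ]
d mm [ 9.7 -0.7 45. ] rows>= 1.1040965848522661 0.060140214755134654
[0.0194, -0.0014, 0.09, 0.0011, 0.0003, -0.0047]
```

{"api": "send_rows", "payload": {"moves": [0.019,-0.001,0,0,0,0,0.019,-0.001,0.02,0,0,-0.005,0.019,-0.001,0.04,0,0,-0.005,0.019,-0.001,0.04,0,0,-0.005,0.019,-0.001,0.04,0,0,-0.005,0.019,-0.001,0.04,0,0,-0.005]}}

```text
time: 4.15
tcp_pos: [504.4, 49.2, 104.3]
tcp_rot: [-2.22, -2.223, 0.001]
ft_force: [0.7, 0.9, -0.2]
finger_gap: 0.005
gripper_force: 0.0
```

```bash
python3 plan.py 505 49 81 90
```

```text
t 4.15 pos [504.4  49.2 104.3] q [ 0.49  0.26 -0.75  1.88  0.2   1.08 -0.34] F [ 0.7  0.9 -0.2]
d mm [-0.2  0.6 23.3] rows>= 0.558262127364778 0.011440786753281574
[-0.0004, 0.0012, 0.0465, -0.0004, -0.0001, 0.0008]
```

{"api": "send_rows", "payload": {"moves": [0,0,0.012,0,0,0,0,0,0.02,0,0,0,0,0,0.028,0,0,0,0,0,0.034,0,0,0,0,0,0.04,0,0,0,0,0,0.044,0,0,0,0,0,0.047,0,0,0,0,0,0.047,0,0,0,0,0,0.047,0,0,0]}}

```text
time: 4.9
tcp_pos: [505.6, 49.3, 82.5]
tcp_rot: [2.219, 2.221, 0.002]
ft_force: [-2.0, -1.4, 17.5]
finger_gap: 0.002
gripper_force: 8.9
```

{"api": "send_rows", "payload": {"moves": [0,0,0.002,0,0,0,0,0,0.002,0,0,0,0,0,-0.02,0,0,0,0,0,-0.06,0,0,0,0,0,-0.1,0,0,0,0,0,-0.1,0,0,0,0,0,-0.1,0,0,0]}}

```text
time: 5.48
tcp_pos: [504.6, 49.2, 131.4]
tcp_rot: [2.22, 2.222, 0.0]
ft_force: [-0.4, 0.3, -1.2]
finger_gap: 0.004
gripper_force: 0.0
```

```bash
cat >> m.py <<'E'
    if 'rocker_only':
        Q=P[m]; 
        for a,b in [(458,464),(498,505),(505,511)]:
            k=(Q[:,0]>a)&(Q[:,0]<b)&(abs(Q[:,1]-49)<12); print('  rocker z at x',a,b,k.sum(),np.median(Q[k,2]) if k.any() else None)
E
python3 m.py; python3 plan.py 592 50 120 90
```

```text
scene [0. 0. 0. 0. 0.] 1333.1932334085038 45.81470138740779
 bench z 0.36623114676738283 deck z 59.93542124195973
  [277.8 170.5] 315 mean [482.   48.3  86.1] rect [482.6  48.7] [35.3 57.5] 89.5 z [81.4 85.  92.7]
  [318.8 191.3] 158 mean [592.6  48.1  89.9] rect [592.5  48.1] [30.8 32.4] 0.5 z [88.7 89.8 91.2]
  [234.1 195.1] 142 mean [483.4 -68.   90.3] rect [483.4 -68. ] [29.9 31.6] 76.8 z [88.8 90.3 91.9]
  [275.6 220.8] 140 mean [593.1 -67.7  90.2] rect [592.7 -67.4] [13.5 48.6] 0.4 z [88.8 90.2 91.6]
  rocker z at x 458 464 27 91.26312130597756
  rocker z at x 498 505 27 82.66356759330705
  rocker z at x 505 511 21 81.84460140244747
side [-0.  0.  0.  0.  0.] 867.5762649797067 54.51185141829126
 bench z 0.08488248235446032 deck z 59.19583363888462
  [308.8 192.8] 135 mean [591.4  51.8  88.5] rect [590.9  50.7] [33.6 31.8] 89.9 z [86.8 88.6 90. ]
  [349.1 216.5] 298 mean [482.1  50.6  84.9] rect [482.3  51.1] [35.7 59.6] 87.4 z [80.4 83.4 91.6]
  rocker z at x 458 464 21 90.31693022564946
  rocker z at x 498 505 27 81.50000081496911
  rocker z at x 505 511 21 81.02220375660656
t 5.58 pos [503.8  49.1 130.1] q [ 0.5   0.23 -0.76  1.85  0.17  1.13 -0.32] F [-0.   0.1 -0.3]
d mm [ 0.8 88.3 10. ] rows>= 2.129944307558393 0.016664221016763535
[0.0017, 0.1765, 0.0199, -0.001, 0.0002, 0.0008]
```

Rocker is fully on. Now to above the square key.

{"api": "send_rows", "payload": {"moves": [0.001,0.04,0,0,0,0,0.001,0.09,0,0,0,0,0.001,0.14,0,0,0,0,0.001,0.176,0,0,0,0,0.001,0.176,0.02,0,0,0,0.001,0.176,0.04,0,0,0,0.001,0.176,0.05,0,0,0,0.001,0.176,0.05,0,0,0,0.001,0.176,0.05,0,0,0]}}

```text
time: 6.33
tcp_pos: [591.5, 49.8, 105.5]
tcp_rot: [-2.219, -2.223, 0.002]
ft_force: [-0.4, -0.3, -0.1]
finger_gap: 0.004
gripper_force: 0.0
```

```bash
python3 plan.py 592 49.5 82 90
```

```text
t 6.33 pos [591.5  49.8 105.5] q [ 0.4   0.45 -0.71  1.65  0.31  1.16 -0.38] F [-0.4 -0.3 -0.1]
d mm [-0.3  0.6 23.5] rows>= 0.5637251763872643 0.01788489079691551
[-0.0006, 0.0011, 0.047, -0.0009, 0.0003, 0.0011]
```

{"api": "send_rows", "payload": {"moves": [0,0,0.012,0,0,0,0,0,0.02,0,0,0,0,0,0.028,0,0,0,0,0,0.034,0,0,0,0,0,0.04,0,0,0,0,0,0.044,0,0,0,0,0,0.047,0,0,0,0,0,0.048,0,0,0,0,0,0.048,0,0,0]}}

```text
time: 7.08
tcp_pos: [592.5, 49.7, 83.4]
tcp_rot: [2.22, 2.222, -0.001]
ft_force: [-7.9, -2.0, 15.7]
finger_gap: 0.008
gripper_force: 7.9
```

{"api": "send_rows", "payload": {"moves": [0,0,0.002,0,0,0,0,0,0.002,0,0,0,0,0,-0.02,0,0,0,0,0,-0.06,0,0,0,0,0,-0.09,0,0,0,0,0,-0.09,0,0,0,0,0,-0.09,0,0,0]}}

```text
time: 7.67
tcp_pos: [593.1, 50.0, 127.7]
tcp_rot: [2.219, 2.222, 0.002]
ft_force: [0.2, -0.9, -0.4]
finger_gap: 0.007
gripper_force: 0.0
```

```bash
python3 m.py; python3 plan.py 483 -66.7 128 90
```

```text
scene [0. 0. 0. 0. 0.] 1333.1932334085038 45.81470138740779
 bench z 0.3602315302150994 deck z 59.98759701156149
  [277.9 170.5] 313 mean [482.1  48.5  86.1] rect [483.2  48.5] [58.7 34.5] 0.0 z [81.2 85.  92.5]
  [318.8 194. ] 160 mean [592.6  48.5  83.1] rect [592.3  48.7] [30.6 31.1] 89.7 z [81.4 83.1 84.5]
  [234.  195.2] 141 mean [483.3 -68.3  90.2] rect [483.6 -67.3] [29.7 29.6] 84.2 z [88.5 90.2 91.8]
  [275.6 220.8] 141 mean [593.1 -67.6  90.2] rect [592.2 -66.7] [14.8 50.6] 0.4 z [88.4 90.3 91.5]
  rocker z at x 458 464 24 91.44867434102213
  rocker z at x 498 505 24 82.84672427908305
  rocker z at x 505 511 20 81.93465236511935
side [-0.  0.  0.  0.  0.] 867.5762649797067 54.51185141829126
 bench z 0.0744105443197642 deck z 59.138822717522395
  [379.7 186.6] 109 mean [481.9 -65.1  88.9] rect [481.7 -64.9] [32.2 29.7] 87.8 z [87.3 88.8 90.6]
  [308.9 194.7] 143 mean [592.2  50.6  81.6] rect [594.4  48.1] [34.7 36.3] 0.5 z [77.9 81.8 83.5]
  [349.1 216.5] 297 mean [482.1  50.7  84.9] rect [482.5  50.2] [58.4 36.1] 0.6 z [80.2 83.7 91.8]
  rocker z at x 458 464 22 90.13808690197666
  rocker z at x 498 505 25 81.53342966807463
  rocker z at x 505 511 21 81.02949370716826
t 7.77 pos [592.2  49.7 126.2] q [ 0.41  0.43 -0.71  1.63  0.3   1.19 -0.37] F [ 0.9  0.2 -1.1]
d mm [-116.3 -109.3   -1.7] rows>= 3.8277727010284197 0.01165715556147089
[-0.2326, -0.2187, -0.0033, -0.0005, 0.0001, 0.0008]
```

Square key is 7 mm in. On to the round key.

{"api": "send_rows", "payload": {"moves": [-0.04,-0.037,-0.006,0,0,0,-0.08,-0.075,-0.006,0,0,0,-0.12,-0.112,-0.006,0,0,0,-0.16,-0.15,-0.006,0,0,0,-0.2,-0.188,-0.006,0,0,0,-0.2325,-0.2185,-0.006,0,0,0,-0.2325,-0.2185,0.02,0,0,0,-0.2325,-0.2185,0.04,0,0,0,-0.2325,-0.2185,0.04,0,0,0,-0.2325,-0.2185,0.04,0,0,0]}}

```text
time: 8.6
tcp_pos: [483.1, -65.6, 106.2]
tcp_rot: [-2.217, -2.223, 0.001]
ft_force: [0.4, 1.3, -0.2]
finger_gap: 0.004
gripper_force: 0.0
```

```bash
python3 plan.py 483 -66.5 82 90
```

```text
t 8.6 pos [483.1 -65.6 106.2] q [ 0.7   0.2  -0.71  1.92  0.15  1.07 -0.07] F [ 0.4  1.3 -0.2]
d mm [-0.9 -0.1 24.2] rows>= 0.580922437092907 0.026650595339301343
[-0.0018, -0.0002, 0.0484, -0.0011, -0.0008, 0.0017]
```

{"api": "send_rows", "payload": {"moves": [-0.001,0,0.012,0,0,0,-0.001,0,0.02,0,0,0,-0.001,0,0.028,0,0,0,-0.001,0,0.034,0,0,0,-0.001,0,0.04,0,0,0,-0.001,0,0.044,0,0,0,-0.001,0,0.048,0,0,0,-0.001,0,0.048,0,0,0,-0.001,0,0.049,0,0,0]}}

```text
time: 9.35
tcp_pos: [483.6, -66.7, 83.2]
tcp_rot: [2.22, 2.223, -0.0]
ft_force: [-6.8, 2.0, 17.4]
finger_gap: 0.005
gripper_force: 8.8
```

Fully down (17 N, z 83). Hold for over a second.

{"api": "send_rows", "payload": {"moves": [0,0,0,0,0,0,0,0,0,0,0,0,0,0,0,0,0,0,0,0,0,0,0,0,0,0,0,0,0,0,0,0,0,0,0,0,0,0,0,0,0,0,0,0,0,0,0,0,0,0,0,0,0,0,0,0,0,0,0,0]}}

```text
time: 10.18
tcp_pos: [483.6, -66.7, 83.3]
tcp_rot: [2.22, 2.223, -0.0]
ft_force: [-6.0, 1.9, 12.3]
finger_gap: 0.002
gripper_force: 6.3
```

{"api": "send_rows", "payload": {"moves": [0,0,0,0,0,0,0,0,0,0,0,0,0,0,0,0,0,0,0,0,0,0,0,0,0,0,0,0,0,0]}}

```text
time: 10.6
tcp_pos: [483.6, -66.7, 83.3]
tcp_rot: [2.219, 2.223, -0.0]
ft_force: [-5.1, 1.8, 11.4]
finger_gap: 0.005
gripper_force: 6.3
```

{"api": "send_rows", "payload": {"moves": [0,0,-0.02,0,0,0,0,0,-0.06,0,0,0,0,0,-0.12,0,0,0,0,0,-0.18,0,0,0,0,0,-0.24,0,0,0,0,0,-0.26,0,0,0,0,0,-0.26,0,0,0,0,0,-0.26,0,0,0,0,0,-0.26,0,0,0]}}

```text
time: 11.35
tcp_pos: [482.8, -67.1, 211.4]
tcp_rot: [-2.219, -2.222, 0.002]
ft_force: [0.4, 0.4, 0.2]
finger_gap: 0.01
gripper_force: 0.0
```

```bash
python3 m.py | grep -v dist; python3 plan.py 483 -66 220 90
```

```text
scene [0. 0. 0. 0. 0.] 1333.1932334085038 45.81470138740779
 bench z 0.36415947999237 deck z 59.97477451651584
  [277.9 170.5] 313 mean [481.9  48.5  86. ] rect [483.2  48.8] [60.  34.3] 0.2 z [81.3 85.  92.8]
  [318.8 194. ] 160 mean [592.7  48.4  83.2] rect [591.6  49.5] [32.6 32. ] 89.7 z [81.6 83.2 84.5]
  [234.1 195.2] 143 mean [483.4 -68.1  90.2] rect [483.6 -67.7] [31.5 32.7] 72.9 z [88.8 90.2 91.9]
  [275.5 220.9] 141 mean [593.3 -68.   90.4] rect [592.9 -67.1] [14.1 48. ] 0.4 z [88.5 90.3 92. ]
  rocker z at x 458 464 25 91.08650827418441
  rocker z at x 498 505 26 82.78085190886111
  rocker z at x 505 511 24 81.8057819104265
side [-0.  0.  0.  0.  0.] 867.5762649797067 54.51185141829126
 bench z 0.04463873832970228 deck z 59.09255140009121
  [379.6 186.6] 112 mean [481.9 -64.7  89. ] rect [481.1 -65. ] [31.2 31.3] 78.8 z [87.6 89.  90.7]
  [309.  194.7] 145 mean [592.1  50.7  81.6] rect [593.6  48.7] [35.7 36.8] 1.7 z [77.7 81.8 83.3]
  [349.2 216.6] 302 mean [481.8  50.8  85. ] rect [482.3  49.8] [34.8 59.5] 89.6 z [80.1 83.8 91.4]
  rocker z at x 458 464 19 90.10682874771105
  rocker z at x 498 505 26 81.67549341886075
  rocker z at x 505 511 21 80.3336604414537
t 11.45 pos [482.7 -67.  211.3] q [ 0.74  0.09 -0.72  1.8   0.06  1.28  0.  ] F [-0.   0.2 -0.6]
d mm [ 1.   0.2 -8.7] rows>= 0.2111967566994094 0.020087621721637174
[0.002, 0.0005, -0.0175, -0.0013, -0.0003, 0.0009]
```

All states are as required, and the hand is clear.

```bash
python3 -c "
from bench import *
print(sign_off())"
```

```text
the job is handed in; nothing more can be done
None
```

I tipped the rocker on, pushed the square key fully in, then held the round key down for about 1.3 s and released it. The final camera check showed every control as required and the bar key still up; I kept the hand well clear of the vessel, jar and crucible but did not re-measure them. I handed the job in with the hand about 120 mm above the console; sign-off gave no verdict.

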